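# Dry-fit a marked copper tube to the stop in a sound brass valve

## Task

Dry-fit the copper tube for brazing: take it from the wooden stand and push it foot first into the open top socket of one of the two reclaimed brass valves until it bottoms, pressing it home firmly, with about 10 to 15 N and never more than 30 N, then let go. Read its black depth mark: if the mark has gone down to the rim (level or up to a few millimetres under), that valve is sound and the tube stays in it; if the mark stays well above the rim, old solder blocks that socket, so do not force it, pull the tube out and fit it in the other valve instead. Leave the punch, the flux jar and the pliers where they are.

Things in the scene. Friction and masses are not known exactly. Their poses are not given: they have to be found in the camera images.
- tube_grip (a point): Where to hold the loose copper tube: on its axis, 24 mm below its top and 72 mm above its foot; z along the axis, up. The tube is 28 mm in outside diameter and 96 mm long, about 90 g, and stands upright in one of the wooden stand's two holes. Held lower down, its top may jam between the finger links. Black ring mark 3 mm wide, lower edge 19 mm above the foot; foot bevelled 1 mm.
- tube_foot (a point): Centre of the same tube's lower end (foot).
- valve_1_mouth (a point): Centre of the open top socket of the first brass valve, at rim height (126 mm above the bench); z up, out of the socket. Bore 29.5 mm in diameter with a 2 mm lead-in bevel, rim 39 mm outside. Blind and rigid at the bottom: the stop lies 19 to 23 mm below the rim in a sound valve; where old solder is left the tube stops 7 to 11 mm below the rim.
- valve_2_mouth (a point): The same point of the second valve, identical from outside. One of the two is sound and the other holds old solder; which one differs each time.
- valve_1: Brass ball valve clamped upright in a small blue bench vise, all fixed to the bench. Origin on the bench right under the socket's axis. The vise is 150 mm long (along x) and 96 mm wide; its screw handle reaches 100 mm to -x and the valve's red T-handle 57 mm to +x; all but the brass socket lies below 105 mm.
- valve_2: The second valve in its vise, of the same kind.
- stand: Fixed wooden block, 70 mm (its x) by 150 mm (its y) by 30 mm high, origin under its centre, with two round holes 31 mm in diameter and 14 mm deep (floor 16 mm above the bench) at y = -40 and +40 mm. The tube stands in one, the punch in the other; more room for fingers along its x than along its y.
- punch_centre (a point): Bystander: loose steel swaging punch, 27 mm diameter narrowing to 19 mm, 70 mm tall, standing in the stand's other hole; point at half height.
- jar_centre (a point): Bystander: loose white flux jar with black lid, 48 mm diameter, 62 mm tall; point at half height.
- pliers_centre (a point): Bystander: loose red-handled slip-joint pliers lying flat, about 165 mm long, 14 mm high; point at the pivot, x towards the jaws.
Not all that is in view belongs to the job. Of the things like the part that bears tube_grip, leave any that is green; of the rest the smaller one is meant.

How it is judged (in metres and radians):
On the way:
1. the tube is pressed home on the stop of the sound valve with at least 8 N, its mark down to the rim (((horizontal distance between tube_foot and valve_1_mouth below 0.003 m and z of tube_foot in the frame of valve_1_mouth below -0.0175 m) or (horizontal distance between tube_foot and valve_2_mouth below 0.003 m and z of tube_foot in the frame of valve_2_mouth below -0.0175 m)) and (contact force between tube and stop_clean above 8 N or contact force between tube and stop_solder above 8 N)), for 0.2 s.
At the end, for the whole second after the job is handed in: The tube stands released, upright and at rest in the socket of the sound valve, its foot at least 17.5 mm below the rim and within 3 mm of the socket's axis (((horizontal distance between tube_foot and valve_1_mouth below 0.003 m and z of tube_foot in the frame of valve_1_mouth below -0.0175 m) or (horizontal distance between tube_foot and valve_2_mouth below 0.003 m and z of tube_foot in the frame of valve_2_mouth below -0.0175 m)) and angle between tube_foot's own z axis and vertical below 0.1 rad and linear speed of tube below 0.01 m/s and angular speed of tube below 0.1 rad/s); the robot touches nothing.
It fails at once if the tube pushes on a valve or on the bottom of its socket with more than 30 N (contact force between tube and stop_clean above 30 N or contact force between tube and stop_solder above 30 N or contact force between tube and valve_1 above 30 N or contact force between tube and valve_2 above 30 N).
It fails at once if the steel swaging punch is shifted by more than 20 mm (distance of punch_centre from where it was at the start of the episode above 0.02 m).
It fails at once if the flux jar is shifted by more than 20 mm (distance of jar_centre from where it was at the start of the episode above 0.02 m).
It fails at once if the pliers is shifted by more than 20 mm (distance of pliers_centre from where it was at the start of the episode above 0.02 m).
It also fails if it takes over 54 s, if anything falls off the work surface, if the arm or the gripper's body presses on something with over 40 N, if the wrist force passes 120 N, or if a joint passes its speed limit or range.

## Robot

A 6-joint arm with a two-finger parallel gripper is mounted at the origin on the work surface. World frame = base frame: x ahead of the robot, y to its left, z up, the work surface at z = 0. Lengths are in mm, angles in degrees, forces in N, time in s.
With the tool pointing down it reaches from about 300 to 850 mm from the base axis. Payload 4.2 kg.
Tool frame: the origin (TCP) lies on the centre line of the jaws, within the pads' length; the fingertips stand env.nose_length ahead of it and the grasp point (between the pads) lies 2 mm behind it (env.nose_length is the distance from the TCP to the fingertips, in mm); z points along the fingers, y is the direction in which the jaws open and shut (so a half turn about z gives the same grasp; the last joint's range is limited). The gripper opens to 91 mm and grips with 3 to 60 N. Pads are 32 mm wide; open, the fingers measure 118 mm over their backs; the gripper's body (76 mm by 178 mm) begins 60 mm behind the grasp point.
Start: joints at [65.604, 18.312, 89.639, -0, 72.044, -1.146], TCP at [226.988, 528.319, 201.976] pointing down, gripper open.
Joint ranges: [-177.97, 177.97], [-48.28, 115.42], [12.27, 149.76], [-77.06, 257.06], [2.81, 150.46], [-146.56, 146.56]. Speed limits (degrees/s): [147.25, 147.25, 180, 180, 180, 180].

## Interface

Orientations are given as [roll, pitch, yaw] about the fixed x, y, z axes, in that order (R = Rz(yaw) Ry(pitch) Rx(roll)).
In Python, from workcell import env gives the robot as it stands. The module is installed in compiled form; this text tells all that it offers.
- The arm moves only by the tool jog_arm, never from a script. Its argument "deltas" is a list that holds one entry, the list of rows, each a list of 5 numbers: the shift along the tool's x, y, z in m, then the turn about the tool's z in degrees, then the finger opening in m, from 0 to 0.0912. A call has 1 to 20 rows; each row is the pose to reach, as a shift and turn from the pose commanded when the call began, along the tool's axes at that moment; what a row does not reach only later rows make up. A row lasts 1/12 s, in which the tool goes at most 41.7 mm and 7.16 degrees, less where a joint would pass 70% of its speed; a pose out of reach is approached as far as the arm can. A call with a gripper value outside its range is refused whole. The fingers move at their own pace and stop on an object; "grip_force" is the grip in N (left out, the last holds). Time passes only in rows, so rows that repeat a pose let the fingers close. It gives the time, the measured TCP pose, the force and the opening at its end, in the units of the state.
- env.state(): the state, without advancing time (a new reading comes with each control period).
- env.grab_frame(name): name is "scene" or "top" or "wrist"; returns the picture (384x512x3 uint8, red, green, blue); there is no depth.
- env.camera_params(name): a dict with "fx", "fy", "cx", "cy" (pixels), "xyz" and "orientation" of the camera in the world. Camera axes: x right, y down, z forward; pixel columns grow to the right and rows downward; lengths in mm; the calibration is good to about 2 mm. A picture is of the moment at which its call begins: read the wrist's pose just before it. camera_params takes no time and is no camera call; for the wrist camera it gives the pose at the moment of the call.
- env.job_done(): hands the job in, once; it reports no verdict.
Trained networks look in the newest picture that a camera, given by its name, has taken for a name from the list of things; names that differ only in an ending like _2 or _b are one class to them, and where a whole thing is asked for, a point or a joint stands for the part that bears it (a point fixed in the world has none). Each returns a list of dicts, best first, with "conf" (0 to 1); they miss things now and then, are a little off and sometimes report something else, mostly with a low value. They report only what shows in the picture. A call takes as long as a camera call. They do not tell look-alikes from the thing itself.
- env.look_for(camera, label): "xyz" ([x, y, z] in mm, in world coordinates, good to about 4 mm: the middle of the surface that is visible of it).
The state is a dict: "time_s": time; "qpos": joint angles; "qvel": joint speeds; "effort": joint torques, N m; "ee_pos": TCP position; "ee_rot": TCP orientation; "force": force on the tool from outside, world axes, zero at the start; "torque": the same for the moment, N m; "gripper_width": finger opening in mm.
Only numpy, scipy, OpenCV 4.12 (cv2) and the standard library are available. Lean on these libraries where they do the work, as an engineer would, in place of code of your own. Each camera call takes 0.05 s, during which the arm holds its last target.

## Working session

There is one attempt and no reset: what is moved stays moved. The work goes in short steps, Python scripts to look and compute and a tool call to move; the robot and the scene stay as the last step left them, time stands still between calls to the robot, and variables do not carry over. Pictures are saved under pics/ and viewed, and the job is handed in when it is done.

Besides the shell and the picture viewer there is one more tool, called after "Request:" as name([rows], argument=value, ...), one row to a line, values as JSON. jog_arm: Moves the arm, as the interface text tells. Its arguments: {"type":"object","properties":{"deltas":{"type":"array"},"grip_force":{"type":"number"}},"required":["deltas"]}

```bash
mkdir -p pics
python3 - <<'E'
from workcell import env
import cv2
for c in ["scene","top","wrist"]:
    im=env.grab_frame(c); cv2.imwrite(f"pics/{c}0.png",im[:,:,::-1])
    p=env.camera_params(c); print(c,p)
    for l in (["tube_grip","valve_1_mouth","stand","punch_centre","jar_centre","pliers_centre"] if c!="wrist" else []):
        print(l,[([round(v) for v in d['xyz']],round(d['conf'],2)) for d in env.look_for(c,l)])
print(env.nose_length,env.state())
E
```

```text
scene {'fx': 388.7082440397448, 'fy': 388.7082440397448, 'cx': 260.21566500827817, 'cy': 187.41005561675837, 'xyz': array([1041.68424746, -453.82466627,  710.3333733 ]), 'orientation': array([-135.94024028,    0.82703751,   42.78358218])}
tube_grip [([648, -88, 89], 0.87), ([598, -182, 86], 0.81), ([576, -97, 64], 0.74)]
valve_1_mouth [([514, -7, 51], 0.57)]
stand [([591, -224, 31], 0.87)]
punch_centre [([576, -263, 56], 0.57)]
jar_centre [([799, -156, 54], 0.81)]
pliers_centre [([815, 70, 13], 0.86)]
top {'fx': 447.9264702502915, 'fy': 447.9264702502915, 'cx': 262.7528638439836, 'cy': 190.89332432804625, 'xyz': array([533.69742951, -21.16429091, 963.20631459]), 'orientation': array([-1.73239062e+02, -7.40149754e-02, -8.97091361e+01])}
tube_grip [([589, -175, 111], 0.81), ([626, -77, 128], 0.77), ([568, -84, 99], 0.61), ([788, -145, 62], 0.48)]
valve_1_mouth [([494, 12, 50], 0.69)]
stand [([576, -215, 33], 0.81)]
punch_centre []
jar_centre []
pliers_centre [([810, 71, 12], 0.7)]
wrist {'fx': 337.18601622966565, 'fy': 337.18601622966565, 'cx': 255.42130670133383, 'cy': 189.2676957522915, 'xyz': array([167.10265059, 555.44264447, 383.83553241]), 'orientation': array([ 1.66524134e+02, -3.76518278e-02,  6.67749213e+01])}
17.0 {'time_s': 0.75, 'qpos': array([ 6.56048927e+01,  1.83097170e+01,  8.96387281e+01,  6.81102283e-05,
        7.20434832e+01, -1.14834088e+00]), 'qvel': array([ 0.04418379, -0.06141449, -0.01719456,  0.07528684, -0.04675936,
        0.02647346]), 'effort': array([ 2.68849926e-04, -4.12273371e+01, -2.32208097e+01,  7.29919877e-02,
        3.74616345e-02,  4.18296523e-06]), 'ee_pos': array([226.97775451, 528.32747099, 201.99967599]), 'ee_rot': array([1.79991929e+02, 9.69817105e-05, 1.56753213e+02]), 'force': array([ 0.95661989, -0.24007648,  0.53699024]), 'torque': array([-0.02722823,  0.05088274, -0.02952057]), 'gripper_width': 91.29053027134138}
```

View pics/scene0.png

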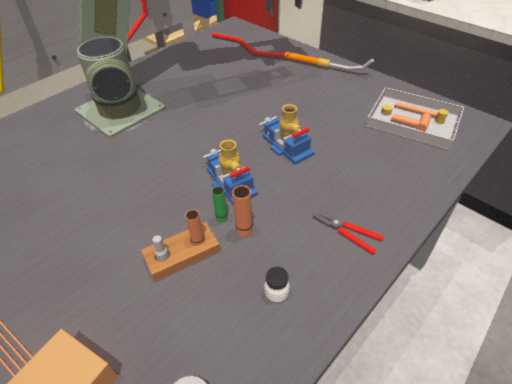

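View pics/top0.png

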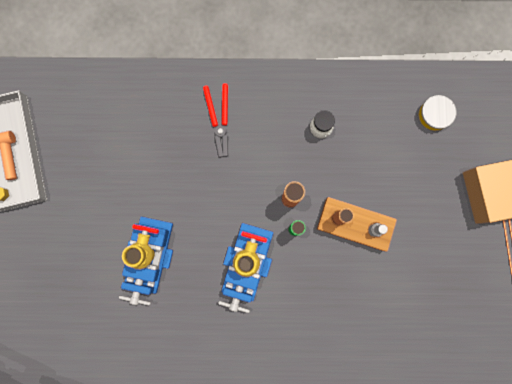

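View pics/wrist0.png

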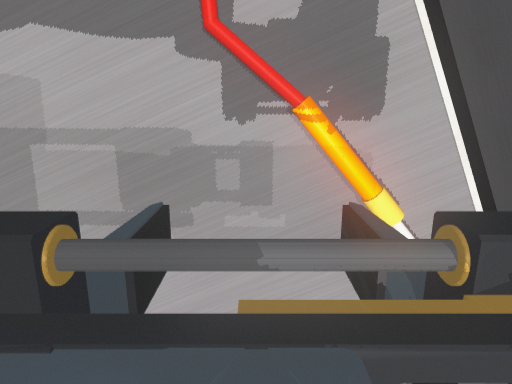

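Look-alikes for the tube in the scene picture are the large copper tube (243,210), the green tube (219,204) and the small copper tube in the stand (195,226). The small one in the stand is the one to take: it isn't green, and it's the smaller of the other two. I'll check it and the rims close up.

Run:
```python
import cv2,numpy as np
t=cv2.imread("pics/top0.png");s=cv2.imread("pics/scene0.png")
def c(im,x,y,w=64,k=6): return cv2.resize(im[y:y+w,x:x+w],None,fx=k,fy=k,interpolation=cv2.INTER_NEAREST)
cv2.imwrite("pics/cropA.png",np.hstack([c(t,320,190),c(s,165,195)]))
cv2.imwrite("pics/cropB.png",np.hstack([c(t,106,225),c(t,215,232)]))
cv2.imwrite("pics/cropC.png",np.hstack([c(s,258,90),c(s,197,127)]))
```

```text
(no output)
```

View pics/cropA.png

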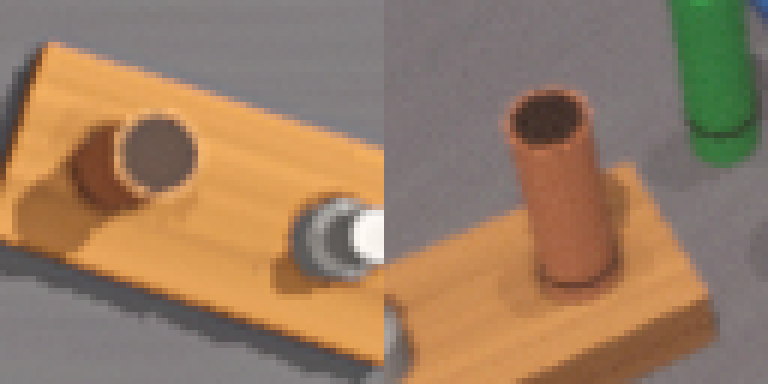

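View pics/cropB.png

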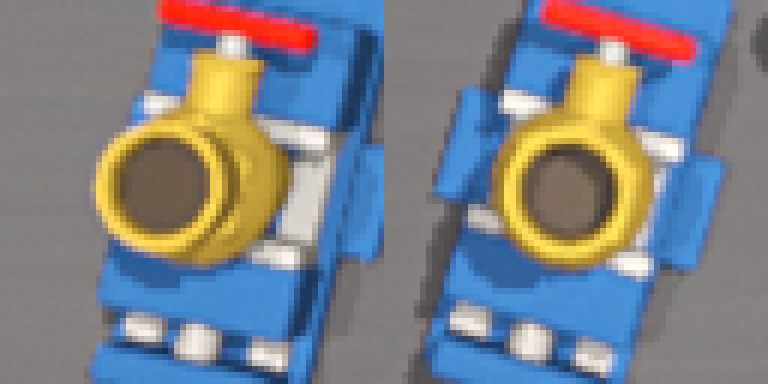

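View pics/cropC.png

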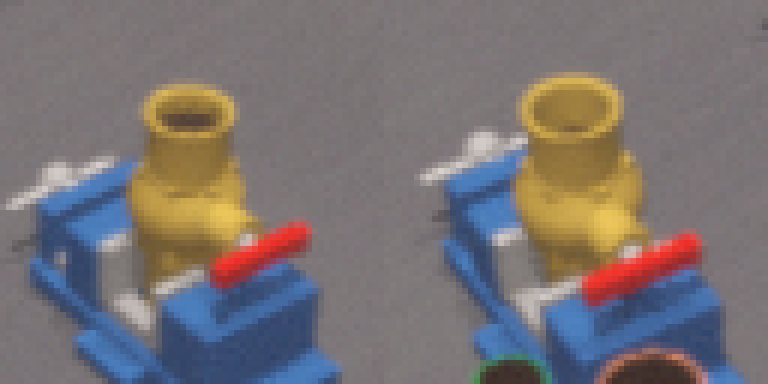

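```bash
cat > h.py <<'E'
from workcell import env
import numpy as np, cv2
from scipy.spatial.transform import Rotation as Ro
def ray(p,u,v):
    R=Ro.from_euler('xyz',p['orientation'],degrees=True).as_matrix()
    d=R@np.array([(u-p['cx'])/p['fx'],(v-p['cy'])/p['fy'],1]); return p['xyz'],d/np.linalg.norm(d)
def plane(p,u,v,z):
    o,d=ray(p,u,v); return o+d*(z-o[2])/d[2]
def tri(rs):
    A=sum(np.eye(3)-np.outer(d,d) for o,d in rs);b=sum((np.eye(3)-np.outer(d,d))@o for o,d in rs)
    return np.linalg.solve(A,b)
def proj(p,X):
    R=Ro.from_euler('xyz',p['orientation'],degrees=True).as_matrix()
    c=R.T@(np.array(X)-p['xyz']); return p['fx']*c[0]/c[2]+p['cx'],p['fy']*c[1]/c[2]+p['cy']
E
python3 - <<'E'
from h import *
T=env.camera_params("top");S=env.camera_params("scene")
for n,a,b,z in [("tube",(345.8,215),(191.9,214.2),112),("vfar",(132.3,255.2),(289.2,107.8),126),("vnear",(245.5,263.5),(227.7,144.2),126),
  ("punchtop",(378,229.5),(157,240),86)]:
    print(n,plane(T,*a,z).round(1),plane(S,*b,z).round(1),tri([ray(T,*a),ray(S,*b)]).round(1))
# stand corners in top, z=30
for q in [(8,42),(-1,238),]:
    print(plane(T,320+48/6-.5,190+42/6-.5,30).round(1))
for q in [(328,199),(319,223),(396,213),(388,250)]: print(q,plane(T,*q,30).round(1))
for q in [(146,232),(245,240)]: print('stem',plane(T,*q,95).round(1))
E
python3 -c "
import cv2;s=cv2.imread('pics/top0.png');cv2.imwrite('pics/cropD.png',cv2.resize(s[170:270,300:410],None,fx=6,fy=6,interpolation=cv2.INTER_NEAREST))"
```

```text
tube [ 589.3 -179.9  112. ] [ 590.7 -181.9  112. ] [ 589.2 -180.6  109.7]
vfar [511.9 219.  126. ] [511.5 217.8 126. ] [511.5 218.7 125.7]
vnear [497.8   9.4 126. ] [498.7   8.1 126. ] [497.6   9.3 124.6]
punchtop [ 563.  -247.2   86. ] [ 571.  -260.3   86. ] [ 561.8 -253.5   71.1]
[ 633.2 -157.5   30. ]
[ 633.2 -157.5   30. ]
(328, 199) [ 628.  -158.5   30. ]
(319, 223) [ 577.7 -139.2   30. ]
(396, 213) [ 599.3 -300.1   30. ]
(388, 250) [ 522.7 -281.2   30. ]
stem [555.6 203.2  95. ]
stem [541.2  12.   95. ]
```

View pics/cropD.png

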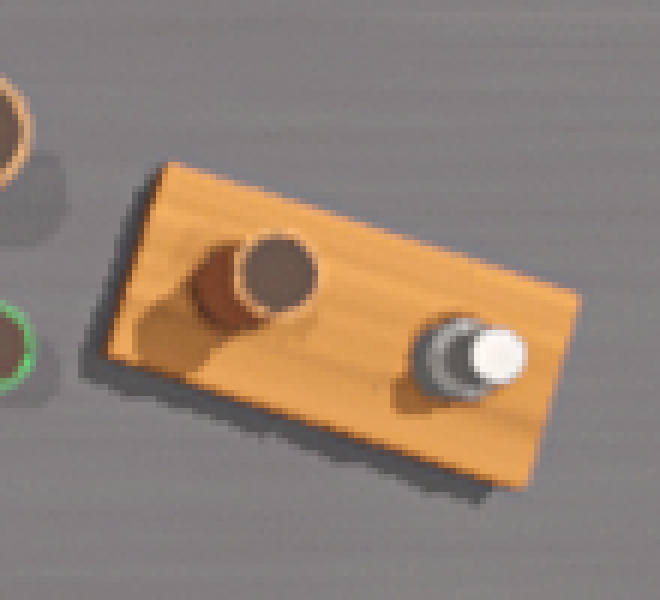

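```bash
cat >> h.py <<'E'
def delta(xyz,yaw=None):
    s=env.state();R=Ro.from_euler('xyz',s['ee_rot'],degrees=True).as_matrix()
    d=R.T@(np.array(xyz)-s['ee_pos'])/1000
    t=0 if yaw is None else -(yaw-s['ee_rot'][2]+180)%360-180 if False else (0 if yaw is None else ((s['ee_rot'][2]-yaw+180)%360-180))
    return d.round(4),round(t,2)
E
python3 - <<'E'
from h import *
print(delta([590,-180.5,180],72.4))
p=env.camera_params("wrist");print(proj(p,[227,528.3,202]),proj(p,[227,528.3,112]))
E
```

```text
(array([-0.6133, -0.508 ,  0.0219]), np.float64(84.35))
(np.float64(252.89016694019517), np.float64(227.1064098504002)) (np.float64(253.6109701394778), np.float64(189.97862271047933))
```

Request:
jog_arm([
  [[-0.613,-0.508,0.022,84.4,0.0912],[-0.613,-0.508,0.022,84.4,0.0912],[-0.613,-0.508,0.022,84.4,0.0912],[-0.613,-0.508,0.022,84.4,0.0912],[-0.613,-0.508,0.022,84.4,0.0912],[-0.613,-0.508,0.022,84.4,0.0912],[-0.613,-0.508,0.022,84.4,0.0912],[-0.613,-0.508,0.022,84.4,0.0912],[-0.613,-0.508,0.022,84.4,0.0912],[-0.613,-0.508,0.022,84.4,0.0912],[-0.613,-0.508,0.022,84.4,0.0912],[-0.613,-0.508,0.022,84.4,0.0912],[-0.613,-0.508,0.022,84.4,0.0912],[-0.613,-0.508,0.022,84.4,0.0912],[-0.613,-0.508,0.022,84.4,0.0912],[-0.613,-0.508,0.022,84.4,0.0912],[-0.613,-0.508,0.022,84.4,0.0912],[-0.613,-0.508,0.022,84.4,0.0912],[-0.613,-0.508,0.022,84.4,0.0912],[-0.613,-0.508,0.022,84.4,0.0912]],
], grip_force=25)

```text
time_s: 2.42
ee_pos: [592.3, -186.6, 179.0]
ee_rot: [179.8, 0.1, 72.1]
force: [-0.0, 0.4, 0.1]
gripper_width: 91.2
```

Run:
```python
from h import *
s=env.state();p=env.camera_params("wrist");im=env.grab_frame("wrist");cv2.imwrite("pics/w1.png",im[:,:,::-1])
print(s['ee_pos'],s['ee_rot'],s['qvel'].round(1))
s=env.state();print(s['ee_pos'],s['ee_rot']); print(proj(p,[590,-180.5,112]),proj(p,[590,-180.5,30]))
```

```text
[ 592.25383911 -186.60761594  179.02706624] [1.79824623e+02 1.39758706e-01 7.20972710e+01] [-0.4  0.9 -0.6  3.6  4.6 -1. ]
[ 591.08769741 -184.38045343  178.94972167] [1.79958388e+02 4.93441818e-02 7.21103696e+01]
(np.float64(250.38546662941255), np.float64(191.48447831785623)) (np.float64(251.30237511560358), np.float64(171.64322592901624))
```

View pics/w1.png

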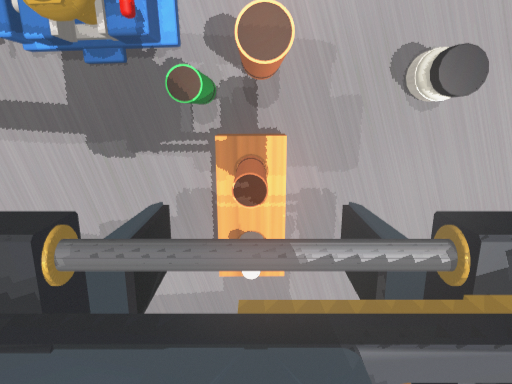

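Run:
```python
from h import *
s=env.state();p=env.camera_params("wrist");im=env.grab_frame("wrist")
cv2.imwrite("pics/w2.png",cv2.resize(im[150:240,200:300,::-1],None,fx=6,fy=6,interpolation=cv2.INTER_NEAREST))
print(s['ee_pos'],s['ee_rot'],proj(p,[590,-180.5,112]),p['xyz'])
import pickle;pickle.dump(p,open('pw2','wb'))
print(env.state()['ee_pos'])
```

```text
[ 591.08769741 -184.38045343  178.94972167] [1.79958388e+02 4.93441818e-02 7.21103696e+01] (np.float64(252.9607859785776), np.float64(193.89163430417088)) [ 610.94838241 -120.79670687  360.70896361]
[ 589.88410944 -181.95617653  179.05686128]
```

View pics/w2.png

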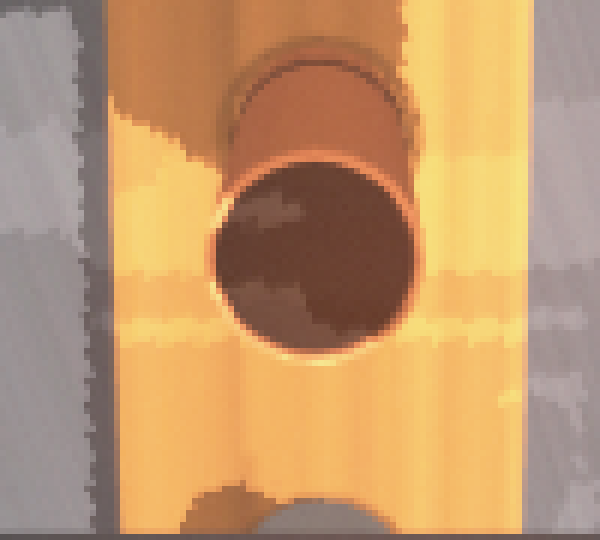

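Run:
```python
from h import *
import pickle;p=pickle.load(open('pw2','rb'));X=plane(p,252.3,192.2,112);print(X)
print(env.state()['ee_pos'],env.state()['time_s'],delta([590,-180,86],72.4))
```

```text
[ 589.93107684 -179.08386992  112.        ]
[ 589.88410944 -181.95617653  179.05686128] 2.5167 (array([ 0.0019, -0.0004,  0.0931]), np.float64(-0.21))
```

Request:
jog_arm([
  [[0.0008,0,0.03,0,0.0912],[0.0008,0,0.06,0,0.0912],[0.0008,0,0.085,0,0.07],[0.0008,0,0.094,0,0.05],[0.0008,0,0.094,0,0.04],[0.0008,0,0.094,0,0.02],[0.0008,0,0.094,0,0.02],[0.0008,0,0.094,0,0.02],[0.0008,0,0.094,0,0.02],[0.0008,0,0.094,0,0.02]],
], grip_force=25)

```text
time_s: 3.35
ee_pos: [590.4, -179.8, 87.0]
ee_rot: [179.9, -0.0, 72.3]
force: [-0.8, 0.8, 0.4]
gripper_width: 40.5
```

Request:
jog_arm([
  [[0,0,0,0,0.02],[0,0,0,0,0.02],[0,0,0,0,0.02],[0,0,0,0,0.02],[0,0,0,0,0.02],[0,0,0,0,0.02]],
], grip_force=25)

```text
time_s: 3.85
ee_pos: [590.1, -179.7, 86.2]
ee_rot: [180.0, -0.0, 72.3]
force: [-0.1, -0.2, 3.4]
gripper_width: 27.2
```

Request:
jog_arm([
  [[0,0,-0.02,0,0.02],[0,0,-0.05,0,0.02],[0,0,-0.085,0,0.02],[0,0,-0.115,0,0.02],[0,0,-0.115,0,0.02],[0,0,-0.115,0,0.02]],
], grip_force=30)

```text
time_s: 4.35
ee_pos: [590.7, -179.9, 202.4]
ee_rot: [179.8, -0.0, 72.4]
force: [-0.4, -1.3, -1.1]
gripper_width: 27.1
```

Run:
```python
from h import *
s=env.state();p=env.camera_params("wrist");im=env.grab_frame("wrist");cv2.imwrite("pics/w3.png",im[:,:,::-1])
im=env.grab_frame("scene");cv2.imwrite("pics/s3.png",cv2.resize(im[130:330,100:330,::-1],None,fx=3,fy=3))
print(s['ee_pos'],s['ee_rot'],s['gripper_width'],s['force'])
print(delta([498,9,206],91))
```

```text
[ 590.65269055 -179.88442241  202.35588808] [ 1.79805847e+02 -3.60411983e-03  7.23514793e+01] 27.13137301194432 [-0.44326477 -1.32865759 -1.09691685]
(array([ 0.1519, -0.1437, -0.0063]), np.float64(-18.65))
```

View pics/w3.png

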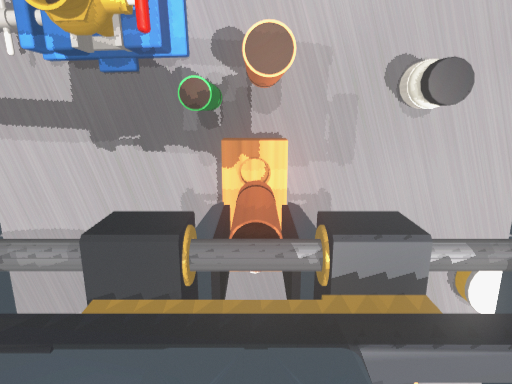

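View pics/s3.png

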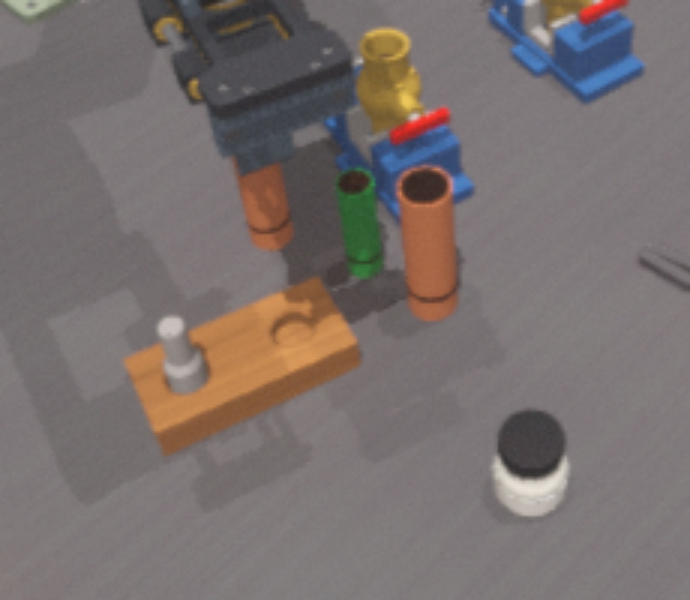

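Request:
jog_arm([
  [[0,0,-0.02,0,0.02],[0.03,-0.028,-0.02,-4,0.02],[0.06,-0.057,-0.02,-8,0.02],[0.09,-0.086,-0.02,-12,0.02],[0.12,-0.115,-0.02,-16,0.02],[0.14,-0.135,-0.018,-18.6,0.02],[0.152,-0.1446,-0.016,-18.6,0.02],[0.152,-0.1446,-0.016,-18.6,0.02],[0.152,-0.1446,-0.016,-18.6,0.02],[0.152,-0.1446,-0.016,-18.6,0.02]],
], grip_force=30)

```text
time_s: 5.28
ee_pos: [498.2, 8.4, 215.9]
ee_rot: [-179.9, 0.0, 90.9]
force: [0.1, -0.6, -0.3]
gripper_width: 27.1
```

Run:
```python
from h import *
s=env.state();im=env.grab_frame("scene");S=env.camera_params("scene")
cv2.imwrite("pics/s4.png",cv2.resize(im[80:180,170:280,::-1],None,fx=6,fy=6,interpolation=cv2.INTER_NEAREST))
s1=env.state();p=env.camera_params("wrist");im=env.grab_frame("wrist");cv2.imwrite("pics/w4.png",cv2.resize(im[110:250,160:360,::-1],None,fx=4,fy=4,interpolation=cv2.INTER_NEAREST))
for s in(s,s1):print(s['ee_pos'],s['ee_rot'],s['gripper_width'],s['force'])
print(proj(S,s1['ee_pos']-[0,0,70]),proj(S,[498,9,126]))
print(proj(p,s1['ee_pos']-[0,0,70]),proj(p,[498,9,126]))
```

```text
[498.20323595   8.42114794 215.93661003] [-1.79906666e+02  2.88679800e-02  9.09384281e+01] 27.11998040048618 [ 0.08442417 -0.60676542 -0.33086531]
[498.41924977   8.17713804 216.14590834] [-1.79927812e+02  2.09680164e-02  9.08977494e+01] 27.27475347118144 [-0.58543083  0.22651411 -0.97963995]
(np.float64(227.01548365624657), np.float64(137.37329351563685)) (np.float64(227.7943439123367), np.float64(143.8858832377975))
(np.float64(255.36664380089778), np.float64(197.2492849334258)) (np.float64(254.9007612500635), np.float64(190.07186621624209))
```

View pics/s4.png

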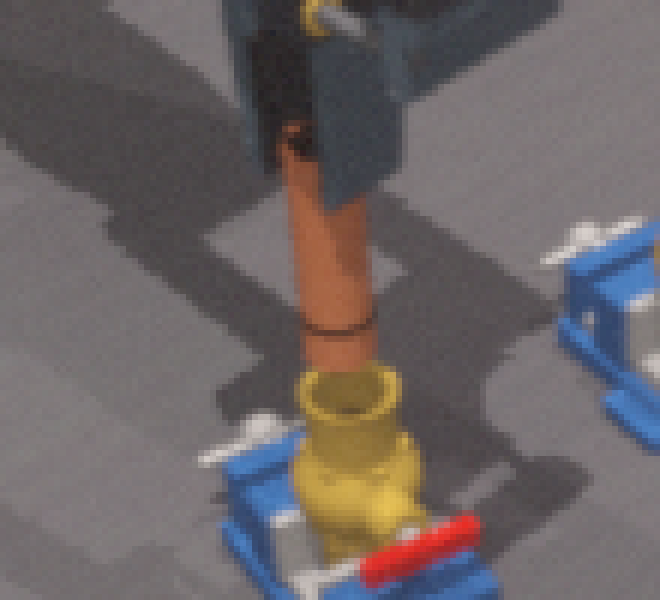

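View pics/w4.png

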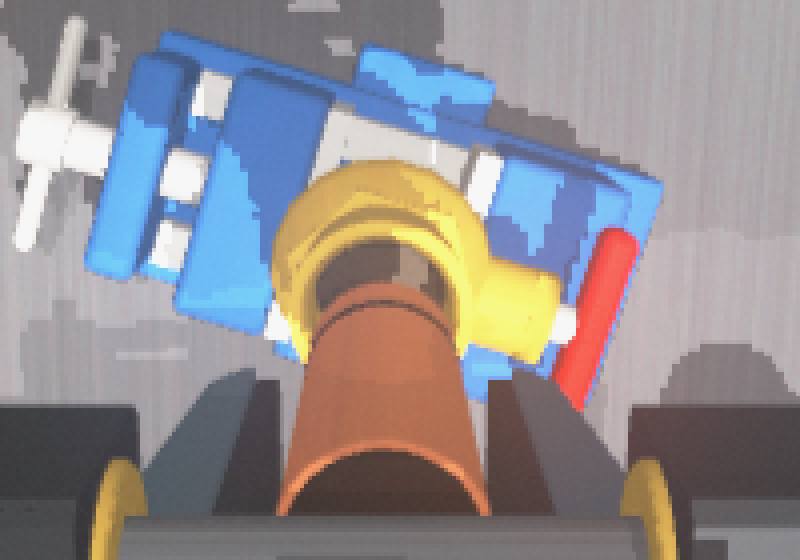

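```bash
cat >> h.py <<'E'
def circ(p,c,r,im,x0,y0,k,col):
    t=np.linspace(0,2*np.pi,60)
    pts=np.array([proj(p,[c[0]+r*np.cos(a),c[1]+r*np.sin(a),c[2]]) for a in t])
    pts=((pts+.5-[x0,y0])*k)
    cv2.polylines(im,[np.round(pts*8).astype(np.int32)],True,col,1,cv2.LINE_AA,3)
E
cat > ov.py <<'E'
from h import *
import sys
tcp=np.array([498.42,8.18,216.15]);v=[498,9,126]
S=env.camera_params("scene");p=env.camera_params("wrist")
for f,P,x0,y0,k in [("s4",S,170,80,6),("w4",p,160,110,4)]:
    im=cv2.imread(f"pics/{f}.png")
    circ(P,tcp-[0,0,70],14,im,x0,y0,k,(255,255,0)); circ(P,tcp-[0,0,51],14,im,x0,y0,k,(255,255,255)); circ(P,tcp+[0,0,26],14,im,x0,y0,k,(0,255,0))
    circ(P,v,19.5,im,x0,y0,k,(255,0,255)); circ(P,v,14.75,im,x0,y0,k,(0,0,255))
    cv2.imwrite(f"pics/{f}ov.png",im)
E
python3 ov.py
```

```text
(no output)
```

View pics/s4ov.png

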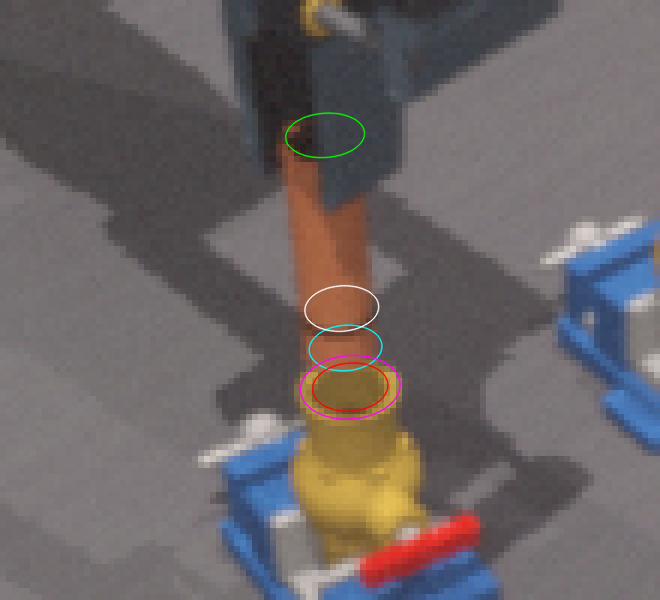

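View pics/w4ov.png

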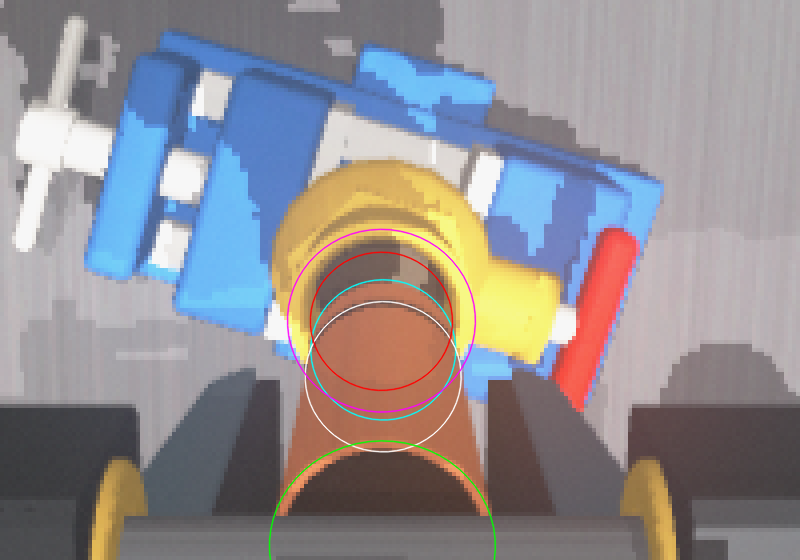

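Request:
jog_arm([
  [[0.002,0,0.008,0,0.02],[0.002,0,0.015,0,0.02],[0.002,0,0.015,0,0.02],[0.002,0,0.015,0,0.02]],
])

```text
time_s: 5.72
ee_pos: [497.7, 10.7, 201.0]
ee_rot: [-179.9, -0.0, 90.9]
force: [0.1, -0.4, -1.2]
gripper_width: 27.3
```

Run:
```python
from h import *
im=env.grab_frame("scene");S=env.camera_params("scene");s=env.state()
a=cv2.resize(im[80:180,170:280,::-1],None,fx=6,fy=6,interpolation=cv2.INTER_NEAREST)
p=env.camera_params("wrist");im=env.grab_frame("wrist");b=cv2.resize(im[110:250,160:360,::-1],None,fx=4,fy=4,interpolation=cv2.INTER_NEAREST)
print(s['ee_pos'],s['ee_rot'],s['gripper_width'],s['force'])
v=np.array([498,9,126]);tcp=s['ee_pos']
for f,I,P,x0,y0,k in [("s5",a,S,170,80,6),("w5",b,p,160,110,4)]:
    cv2.imwrite(f"pics/{f}.png",I)
    circ(P,tcp-[0,0,70],14,I,x0,y0,k,(255,255,0)); circ(P,tcp-[0,0,51],14,I,x0,y0,k,(255,255,255))
    circ(P,v,19.5,I,x0,y0,k,(255,0,255)); circ(P,v,14.75,I,x0,y0,k,(0,0,255))
    cv2.imwrite(f"pics/{f}ov.png",I)
```

```text
[498.06350062  10.82336659 201.53642546] [-1.79953993e+02 -4.76526698e-03  9.09280175e+01] 27.242095421350296 [ 0.24401947 -0.50176186 -0.50313088]
```

View pics/s5ov.png

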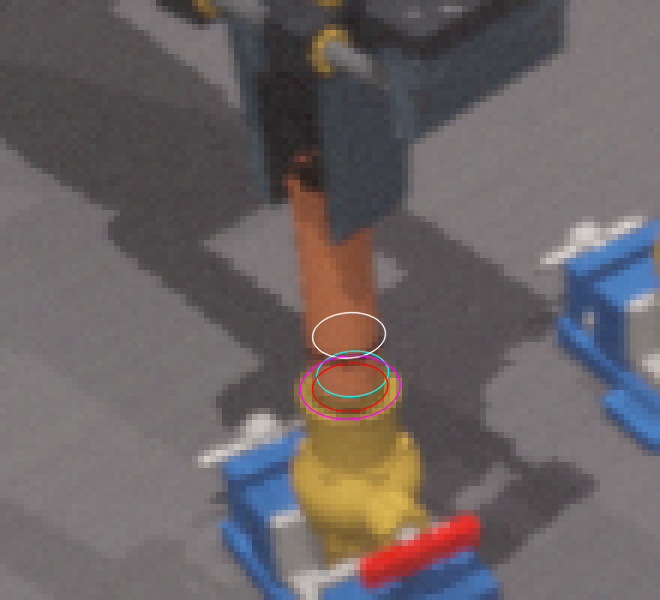

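View pics/w5ov.png

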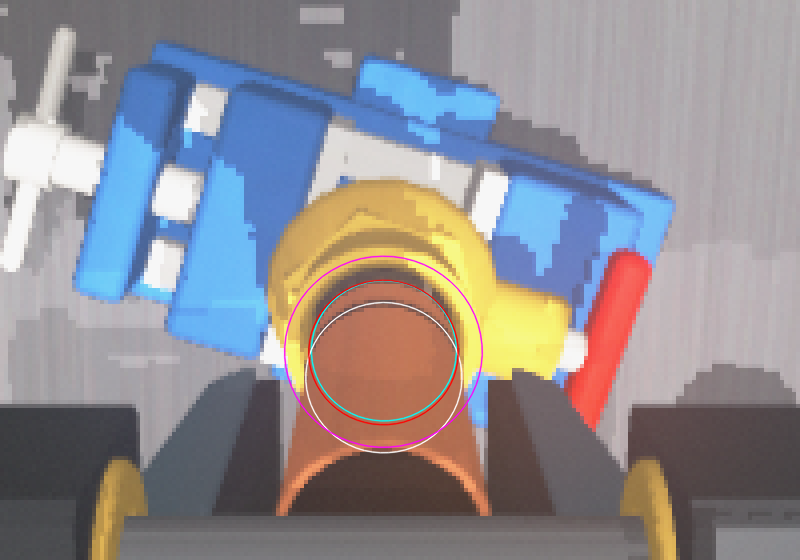

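```bash
python3 -c "
import cv2;a=cv2.imread('pics/w5.png');b=cv2.imread('pics/s5.png')
cv2.imwrite('pics/z5.png',cv2.resize(a[220:350,260:500],None,fx=3,fy=3,interpolation=cv2.INTER_NEAREST))
cv2.imwrite('pics/y5.png',cv2.resize(b[320:460,270:430],None,fx=4,fy=4,interpolation=cv2.INTER_NEAREST))"
```

```text
(no output)
```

View pics/z5.png

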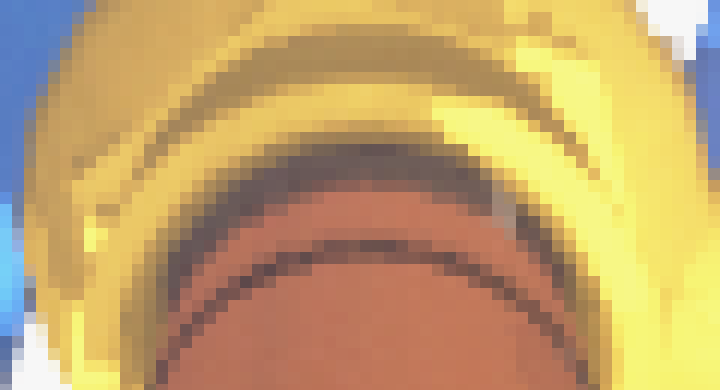

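View pics/y5.png

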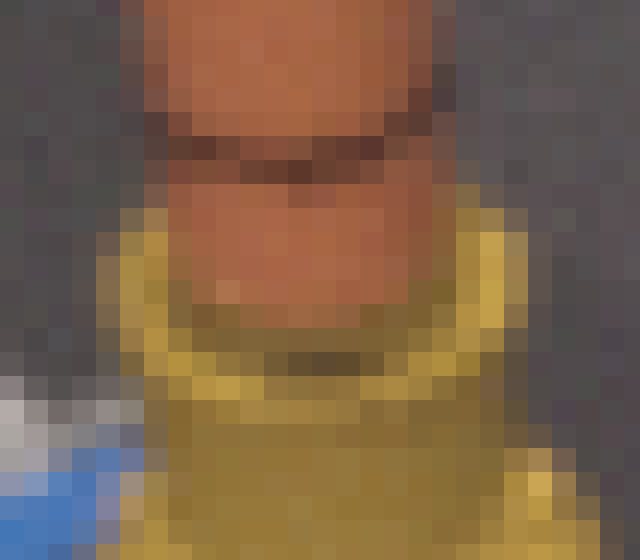

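Request:
jog_arm([
  [[0,0,0.003,0,0.02],[0,0,0.006,0,0.02],[0,0,0.009,0,0.02],[0,0,0.01,0,0.02],[0,0,0.01,0,0.02]],
], grip_force=20)

```text
time_s: 6.23
ee_pos: [497.9, 11.1, 191.5]
ee_rot: [-180.0, -0.0, 91.0]
force: [0.3, -0.2, -0.9]
gripper_width: 27.0
```

Request:
jog_arm([
  [[0,0,0.001,0,0.02],[0,0,0.002,0,0.02],[0,0,0.003,0,0.02],[0,0,0.003,0,0.02]],
])

```text
time_s: 6.57
ee_pos: [498.1, 11.1, 188.8]
ee_rot: [-180.0, -0.0, 91.0]
force: [0.0, -0.1, -1.6]
gripper_width: 27.4
```

Request:
jog_arm([
  [[0,0,0.001,0,0.02],[0,0,0.002,0,0.02],[0,0,0.003,0,0.02],[0,0,0.003,0,0.02]],
])

```text
time_s: 6.9
ee_pos: [498.0, 11.0, 185.7]
ee_rot: [-180.0, -0.0, 90.9]
force: [-0.7, 0.1, -1.5]
gripper_width: 27.3
```

Request:
jog_arm([
  [[0,0,0.001,0,0.02],[0,0,0.002,0,0.02],[0,0,0.003,0,0.02],[0,0,0.003,0,0.02]],
])

```text
time_s: 7.23
ee_pos: [498.0, 11.0, 182.7]
ee_rot: [-180.0, -0.0, 90.9]
force: [0.4, 0.0, -1.0]
gripper_width: 27.1
```

Request:
jog_arm([
  [[0,0,0.001,0,0.02],[0,0,0.002,0,0.02],[0,0,0.003,0,0.02],[0,0,0.003,0,0.02]],
])

```text
time_s: 7.57
ee_pos: [498.0, 11.0, 179.7]
ee_rot: [-180.0, -0.0, 91.0]
force: [-0.0, 0.4, -0.8]
gripper_width: 27.4
```

Request:
jog_arm([
  [[0,0,0.001,0,0.02],[0,0,0.002,0,0.02],[0,0,0.002,0,0.02]],
])

```text
time_s: 7.82
ee_pos: [498.1, 11.0, 177.7]
ee_rot: [-180.0, -0.0, 90.9]
force: [-0.4, 0.1, -1.2]
gripper_width: 26.7
```

Request:
jog_arm([
  [[0,0,0.0005,0,0.02],[0,0,0.001,0,0.02],[0,0,0.001,0,0.02]],
])

```text
time_s: 8.07
ee_pos: [498.1, 11.1, 176.9]
ee_rot: [-180.0, -0.0, 91.0]
force: [0.6, -0.3, -0.4]
gripper_width: 27.3
```

Request:
jog_arm([
  [[0,0,0.0005,0,0.02],[0,0,0.001,0,0.02],[0,0,0.001,0,0.02]],
])

```text
time_s: 8.32
ee_pos: [498.1, 11.0, 175.9]
ee_rot: [-180.0, -0.0, 91.0]
force: [0.3, -0.3, -0.2]
gripper_width: 27.4
```

Request:
jog_arm([
  [[0,0,0.0005,0,0.02],[0,0,0.0005,0,0.02],[0,0,0.0005,0,0.02]],
])

```text
time_s: 8.57
ee_pos: [498.2, 11.0, 175.4]
ee_rot: [180.0, -0.0, 91.0]
force: [-0.1, 0.6, -0.6]
gripper_width: 27.3
```

Request:
jog_arm([
  [[0,0,0.0005,0,0.02],[0,0,0.0005,0,0.02],[0,0,0.0005,0,0.02]],
])

```text
time_s: 8.82
ee_pos: [498.1, 11.0, 174.9]
ee_rot: [-180.0, -0.0, 90.9]
force: [0.4, 0.2, -1.4]
gripper_width: 27.1
```

Request:
jog_arm([
  [[0,0,0.0005,0,0.02],[0,0,0.0005,0,0.02],[0,0,0.0005,0,0.02]],
])

```text
time_s: 9.07
ee_pos: [498.1, 11.1, 174.4]
ee_rot: [-180.0, -0.0, 91.0]
force: [-0.2, 0.1, -0.2]
gripper_width: 27.1
```

Request:
jog_arm([
  [[0,0,0.0005,0,0.02],[0,0,0.0005,0,0.02],[0,0,0.0005,0,0.02]],
])

```text
time_s: 9.32
ee_pos: [498.2, 11.0, 174.0]
ee_rot: [180.0, -0.0, 90.9]
force: [-0.2, -0.1, -2.1]
gripper_width: 27.9
```

Request:
jog_arm([
  [[0,0,0.0005,0,0.02],[0,0,0.0005,0,0.02],[0,0,0.0005,0,0.02]],
])

```text
time_s: 9.57
ee_pos: [498.3, 11.1, 173.9]
ee_rot: [180.0, -0.0, 90.9]
force: [-1.2, 0.5, 3.6]
gripper_width: 27.1
```

Request:
jog_arm([
  [[0,0,0.0005,0,0.02],[0,0,0.0005,0,0.02],[0,0,0.0005,0,0.02]],
])

```text
time_s: 9.82
ee_pos: [498.4, 11.0, 173.9]
ee_rot: [179.9, -0.0, 90.9]
force: [-2.4, -0.4, 5.9]
gripper_width: 27.4
```

Request:
jog_arm([
  [[0,0,0.0005,0,0.02],[0,0,0.0005,0,0.02],[0,0,0.0005,0,0.02]],
], grip_force=25)

```text
time_s: 10.07
ee_pos: [498.5, 11.0, 173.8]
ee_rot: [179.9, -0.0, 91.0]
force: [-2.9, -0.2, 8.7]
gripper_width: 27.3
```

Request:
jog_arm([
  [[0,0,0.0005,0,0.02],[0,0,0.0005,0,0.02],[0,0,0.0005,0,0.02]],
])

```text
time_s: 10.32
ee_pos: [498.6, 11.0, 173.8]
ee_rot: [179.9, -0.0, 90.9]
force: [-3.7, 0.3, 11.7]
gripper_width: 27.4
```

Request:
jog_arm([
  [[0,0,0.0004,0,0.02],[0,0,0.0004,0,0.02],[0,0,0.0004,0,0.02],[0,0,0.0004,0,0.02],[0,0,0.0004,0,0.02]],
])

```text
time_s: 10.73
ee_pos: [498.6, 11.0, 173.8]
ee_rot: [179.9, 0.0, 91.0]
force: [-2.9, -0.3, 13.7]
gripper_width: 27.2
```

Run:
```python
from h import *
im=env.grab_frame("scene");s=env.state()
cv2.imwrite("pics/s6.png",cv2.resize(im[80:180,170:280,::-1],None,fx=6,fy=6,interpolation=cv2.INTER_NEAREST))
print(s['ee_pos'],s['force'],s['torque'])
```

```text
[498.63671443  11.03637371 173.79603467] [-2.80371563  0.74746527 13.11124996] [-0.0715      0.82445755  0.02151235]
```

View pics/s6.png

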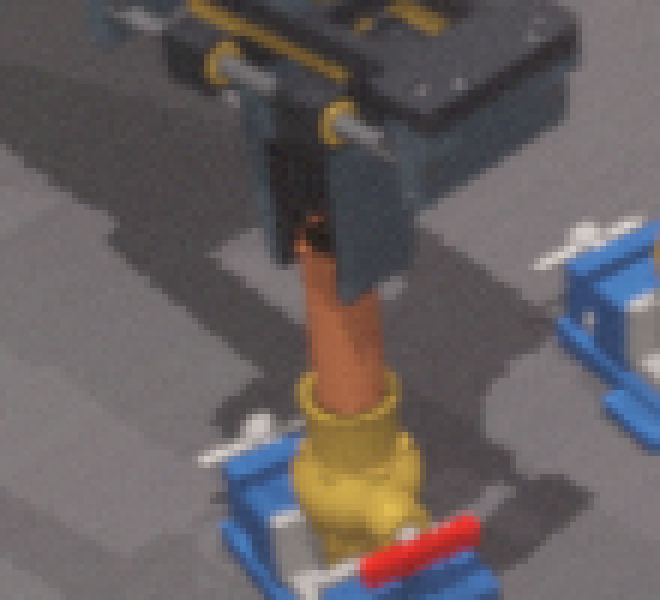

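Request:
jog_arm([
  [[0,0,-0.0012,0,0.02],[0,0,-0.0022,0,0.02],[0,0,-0.0022,0,0.035],[0,0,-0.0022,0,0.05],[0,0,-0.0022,0,0.07],[0,0,-0.0022,0,0.07],[0,0,-0.0022,0,0.07],[0,0,-0.0022,0,0.07],[0,0,-0.0022,0,0.07],[0,0,-0.0022,0,0.07]],
])

```text
time_s: 11.62
ee_pos: [498.2, 11.0, 173.7]
ee_rot: [-180.0, -0.0, 90.9]
force: [0.2, -0.2, 0.6]
gripper_width: 70.1
```

Request:
jog_arm([
  [[0,0,-0.015,0,0.07],[0,0,-0.04,0,0.07],[0,0,-0.075,0,0.07],[0,0,-0.11,0,0.07],[-0.04,0,-0.12,0,0.07],[-0.08,0,-0.12,0,0.07],[-0.1,0,-0.12,0,0.07],[-0.1,0,-0.12,0,0.07],[-0.1,0,-0.12,0,0.07],[-0.1,0,-0.12,0,0.07]],
])

```text
time_s: 12.45
ee_pos: [499.7, -88.4, 293.6]
ee_rot: [-180.0, -0.1, 90.9]
force: [-0.5, 0.2, -0.3]
gripper_width: 70.4
```

Run:
```python
from h import *
S=env.camera_params("scene")
im=env.grab_frame("scene");cv2.imwrite("pics/s7f.png",im[:,:,::-1])
I=im[110:180,190:270,::-1]
a=cv2.resize(I,None,fx=7,fy=7,interpolation=cv2.INTER_NEAREST)
t=env.grab_frame("top");b=cv2.resize(t[225:295,205:285,::-1],None,fx=7,fy=7,interpolation=cv2.INTER_NEAREST)
cv2.imwrite("pics/s7.png",a);cv2.imwrite("pics/t7.png",b)
s=env.state();print(s['ee_pos'],s['force'],s['time_s'],[ (d['xyz'],d['conf']) for d in env.look_for("scene","tube_grip")])
```

```text
[499.76692276 -87.95635365 293.60645592] [-0.09328409  0.3178064   0.01246714] 12.55 [([647.7, -92.8, 87.6], 0.89), ([576.5, -101.0, 60.2], 0.7), ([508.7, 4.3, 173.8], 0.59)]
```

View pics/s7f.png

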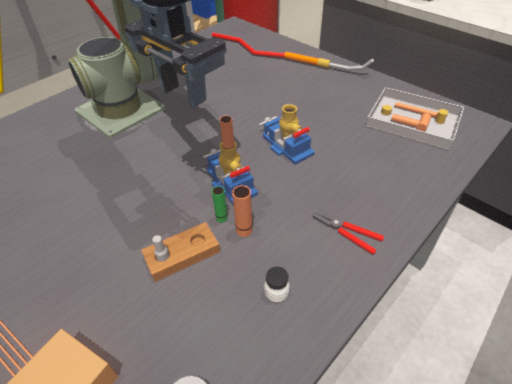

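View pics/s7.png

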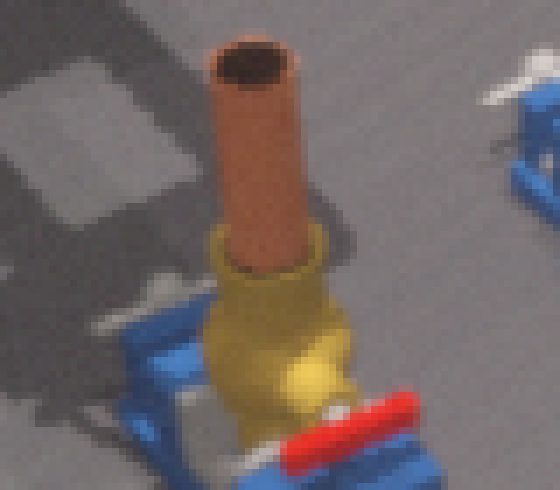

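View pics/t7.png

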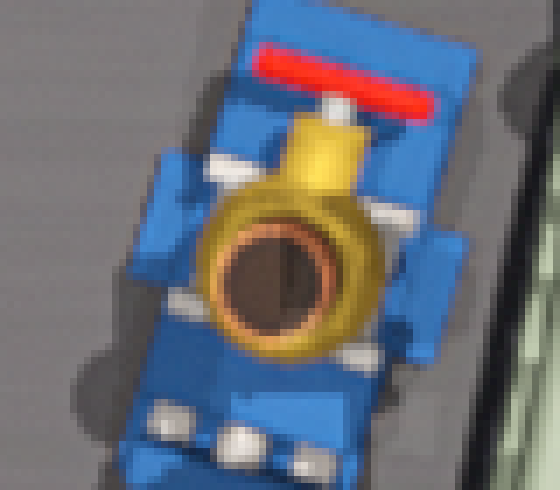

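Run:
```python
from h import *
print(plane(env.camera_params("scene"),225.8,118.5,200),plane(env.camera_params("top"),205+276/7-.5,225+282/7-.5,200))
print(env.job_done())
```

```text
[500.28257777   8.32234544 200.        ] [498.79988556   9.35050101 200.        ]
the job is handed in; nothing more can be done
None
```

The small copper tube is now seated in the nearer valve (mouth at about x 498, y 9–11 mm), and that valve is sound. I didn't need to try the other valve.

- **Pressing:** the tube bottomed about 22 mm below the rim. I built the push up to 13–14 N by the wrist sensor and held it about 0.4 s. The highest reading I saw was 13.7 N, but I only got readings at the end of each move, not continuously.
- **Depth mark:** with the gripper clear, the last scene picture shows no mark above the rim. That fits the 22 mm measured from the arm's height.
- **Position and tilt:** the tube's top measures (500, 8) mm in the scene camera and (499, 9) mm in the top camera, so it stands upright over the socket. I did not measure its tilt separately.
- **Other objects:** the punch, flux jar and pliers look unmoved in that picture. I released the tube and drew the arm away before handing in, and the force reading was about zero.
- **Disagreement:** the wrist camera put the socket about 2 mm further in y than the overhead camera. I followed the wrist view, since it showed tube and rim together, and the tube went in with no measurable side force. A small sideways force of about 3–4 N appeared while pressing and was gone after release.

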